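Draw down a drone hub's cam knobs in star order

ROBOT

A 7-joint arm with a two-finger parallel gripper is mounted at the origin on the work surface. World frame = base frame: x ahead of the robot, y to its left, z up, the work surface at z = 0. Lengths are in mm, angles in rad, forces in N, time in s.
With the tool pointing down it reaches from about 425 to 950 mm from the base axis. Payload 16.7 kg.
Tool frame: the origin (TCP) lies at the very end of the fingers, on their centre line; the grasp point (between the pads) lies 19 mm behind it; z points along the fingers, y is the line along which they close (so a half turn about z gives the same grasp; the last joint's range is limited). The gripper opens to 94 mm and grips with 3 to 60 N. Pads are 16 mm wide; open, the fingers measure 119 mm over their backs; the gripper's body (75 mm by 177 mm) begins 78 mm behind the grasp point.
Start: joints at [-0.149, 0.426, 0.074, 1.606, -0.034, 1.111, -0.067], TCP at [674.962, -0.018, 205.467] pointing down, gripper open.
Joint ranges: [-2.85, 2.85], [-0.5, 2.14], [-1.23, 1.37], [0.21, 2.46], [-1.02, 4.16], [0.16, 2.05], [-2.73, 2.73]. Speed limits (rad/s): [1.89, 1.89, 2.39, 2.39, 3.01, 3.01, 3.01].

INTERFACE

Orientations are given as a 3x3 rotation matrix whose columns are the frame's x, y, z axes.
In Python, from rig import ctrl, capture, get_calibration gives the robot as it stands. Calls block until the motion is done:
- ctrl.reach(position, orientation): joint-space move of the TCP to a pose.
- ctrl.movel(position, attitude=None, rate=150): straight line of the TCP; attitude=None keeps the orientation; rate is the mean speed in mm/s.
- ctrl.movej(angles): joint-space move.
- ctrl.move_gripper(opening, grip_force=None): finger opening in mm; grip_force is the grip in N (None keeps the last); returns when the fingers have stopped.
- ctrl.dwell(seconds).
- ctrl.inverse_kinematics(position, orientation): joint angles nearest the present ones, or None.
- ctrl.state(): the state.
- capture(name): name is "scene" or "side" or "wrist"; returns (picture, depth): 420x560x3 uint8, red, green, blue; 420x560 float32, mm along the optical axis (not along the pixel's ray), 0 where there is no reading.
- get_calibration(name): a dict with "intrinsics" (3x3 intrinsics, pixels), "k1" (the pictures are not rectified: a ray, as slopes to the right and down, at radius r is drawn at 1 + k1 r^2 times it, then the intrinsics apply), "world_to_cam" (4x4, takes a point from world to camera coordinates). Camera axes: x right, y down, z forward; pixel columns grow to the right and rows downward; lengths in mm; the calibration is good to about 2 mm. A picture is of the moment at which its call begins: read the wrist's pose just before it. get_calibration takes no time and is no camera call; for the wrist camera it gives the pose at the moment of the call.
A pose or a line that the arm cannot do raises ctrl.Unreachable and nothing moves.
- ctrl.sign_off(): hands the job in; it is judged then, once.
The state is a dict: "time": time; "joints": joint angles; "dq": joint speeds; "joint_torque": joint torques, N m; "position": TCP position; "eef_rot": TCP orientation; "contact_force": force on the tool from outside, world axes, zero at the start; "wrist_torque": the same for the moment, N m; "grip_width": finger opening in mm; "grip_force": force on a finger pad.
Only numpy, scipy, OpenCV 4.12 (cv2) and the standard library are available. Lean on these libraries where they do the work, as an engineer would, in place of code of your own. Each camera call takes 0.05 s, during which the arm holds its last target. There are 200 camera calls.

TASK

Clamp the drone's top plate evenly by turning its four cam knobs clockwise in star order (after each knob the one opposite, then the other pair), in two passes. On the first pass turn each knob, by feel, past its slack and springy take-up until its cam has bitten and slid a little, and stop there; only when all four have bitten, go round again in star order and tighten each firmly home, about 0.65 N m, without overtightening. Leave everything else on the bench where it is, and let go at the end.

Things in the scene. Friction and masses are not known exactly. Their poses are not given: they have to be found in the camera images.
- hub: Drone hub fixed in a grey cradle: two grey eight-pointed plates (crossed 180 mm squares), upper face 61 mm above the table, four 22 mm tubes leaving at 45 degrees to its x and y axes, motors on their ends 225 mm from the centre (tops at 83 mm). Four cam knobs stand on the plate in a ring of 65 mm radius, in the +x, +y, -x, -y directions. Origin: its centre at table height, z up, yaw varies.
- knob_1_grip (a point): Black bar-shaped knob on the hub's +x side. Point on its turning axis at grip height, 96 mm above the table; x along the bar (both ends alike), z up. The bar is 44 mm long, 13 mm wide, from 10 mm above this point to 22 mm below; under it a 34 mm wide boss, top at 67 mm. It is tightened clockwise seen from above; it does not rise or sink. All four knobs are alike.
- knob_2_grip (a point): Same point of the knob on the hub's +y side. Tightening, a knob idles at 0.02 N m for 0.2 to 0.7 rad; then it winds up like a spring, 2 N m per rad, to 0.25 N m, where its cam bites and slides on at 0.25 to 0.3 N m for 0.27 to 0.42 rad (angles hidden, different for each knob); then torque climbs again, to 0.5 N m where the spacer under it starts to be squeezed: home.
- knob_3_grip (a point): Same point of the knob on the hub's -x side, opposite knob_1. Past 0.5 N m the torque climbs about 0.85 N m per rad. Right for home: 0.55 to 0.75 N m (read with the arm still); at 0.85 N m the spacer is crushed. What has slid stays; only the spring unwinds when a knob is let go, so it turns back up to 0.4 rad. Turned back, a knob only idles.
- knob_4_grip (a point): Same point of the knob on the hub's -y side, opposite knob_2.
- bite_1 (a joint): Cam of knob_1: 0 rad while the knob is loose, grows to 0.12 over the first 0.12 rad that the cam slides after it bites, then stays. Over 0.06: it has bitten.
- bite_2 (a joint): Cam of knob_2: 0 rad while the knob is loose, grows to 0.12 over the first 0.12 rad that the cam slides after it bites, then stays. Over 0.06: it has bitten.
- bite_3 (a joint): Cam of knob_3: 0 rad while the knob is loose, grows to 0.12 over the first 0.12 rad that the cam slides after it bites, then stays. Over 0.06: it has bitten.
- bite_4 (a joint): Cam of knob_4: 0 rad while the knob is loose, grows to 0.12 over the first 0.12 rad that the cam slides after it bites, then stays. Over 0.06: it has bitten.
- seat_1 (a joint): Spacer under knob_1: 0 rad until the knob is home, then grows as it is squeezed by 0.5 N m and more, and stays. Over 0.03: the knob is home; over 0.25 (about 0.87 N m): crushed by overtightening.
- seat_2 (a joint): Spacer under knob_2: 0 rad until the knob is home, then grows as it is squeezed by 0.5 N m and more, and stays. Over 0.03: the knob is home; over 0.25 (about 0.87 N m): crushed by overtightening.
- seat_3 (a joint): Spacer under knob_3: 0 rad until the knob is home, then grows as it is squeezed by 0.5 N m and more, and stays. Over 0.03: the knob is home; over 0.25 (about 0.87 N m): crushed by overtightening.
- seat_4 (a joint): Spacer under knob_4: 0 rad until the knob is home, then grows as it is squeezed by 0.5 N m and more, and stays. Over 0.03: the knob is home; over 0.25 (about 0.87 N m): crushed by overtightening.
- motor: Bystander: loose brushless motor, 42 mm across, 44 mm high, standing near the hub's +y side between two tubes. Origin: centre of its underside.
- spool: Bystander: loose plastic spool, 54 mm across, 32 mm high, near the hub's -y side between two tubes. Origin: centre of its underside.
- driver: Bystander: loose screwdriver 150 mm long, lying beyond the hub's +x side between two tubes.
- water: Bystander: loose water bottle, 62 mm across, 200 mm high, to the robot's left. Origin: centre of its underside.
- battery: Bystander: loose battery pack 130 x 45 x 35 mm, to the robot's left.
- spanner: Bystander: loose 160 mm spanner, to the robot's right.
- iron_stand: Bystander, fixed: soldering-iron stand 100 x 70 mm, with a coil 110 mm high, to the robot's right.

How it is judged:
By the outcome, as a careful person would: the job done as asked, in the order asked, and still so for the second after the job is handed in, with the robot touching nothing.
It also fails if it takes over 72 s, if anything falls off the work surface, if the arm or the gripper's body presses on something with over 40 N, if the wrist force passes 120 N, or if a joint passes its speed limit or range.

## Working session

There is one attempt and no reset: what is moved stays moved. The work goes in short steps, each a Python script; the robot and the scene stay as the last script left them, time stands still between calls to the robot, and variables do not carry over. Pictures are saved under pics/ and viewed, at most 10 in all, crops included, and the job is handed in when it is done.

```bash
ls; mkdir -p pics
python3 - <<'E'
from rig import ctrl,capture,get_calibration
import cv2,numpy as np
for n in ("scene","wrist"):
    p,d=capture(n); cv2.imwrite(f"pics/{n}0.png",p[:,:,::-1]); np.savez(f"pics/{n}0.npz",p=p,d=d)
    c=get_calibration(n); print(n,{k:np.round(v,3).tolist() for k,v in c.items()})
s=ctrl.state(); print({k:np.round(v,3).tolist() for k,v in s.items()})
E
```

```text
pics
scene {'intrinsics': [[446.231, 0.0, 286.427], [0.0, 446.231, 210.108], [0.0, 0.0, 1.0]], 'k1': 0.019, 'world_to_cam': [[-0.347, 0.938, -0.016, 184.295], [0.665, 0.234, -0.71, -342.275], [-0.662, -0.257, -0.704, 1671.787], [0.0, 0.0, 0.0, 1.0]]}
wrist {'intrinsics': [[306.826, 0.0, 285.734], [0.0, 306.826, 206.108], [0.0, 0.0, 1.0]], 'k1': -0.06, 'world_to_cam': [[1.0, 0.0, 0.0, -675.7], [0.0, -0.972, 0.236, -24.907], [0.0, -0.236, -0.972, 388.854], [0.0, 0.0, 0.0, 1.0]]}
{'time': 0.1, 'joints': [-0.15, 0.427, 0.074, 1.607, -0.034, 1.111, -0.067], 'dq': [0.001, -0.001, 0.001, -0.001, -0.0, -0.001, -0.001], 'joint_torque': [0.009, -93.748, 3.677, -45.504, -0.049, 0.017, 0.0], 'position': [674.586, -0.02, 204.843], 'eef_rot': [[0.0, 1.0, -0.001], [1.0, -0.0, -0.0], [-0.0, -0.001, -1.0]], 'contact_force': [0.334, -0.613, -0.937], 'wrist_torque': [0.045, 0.051, 0.022], 'grip_force': 0.0, 'grip_width': 93.971}
```

View pics/scene0.png

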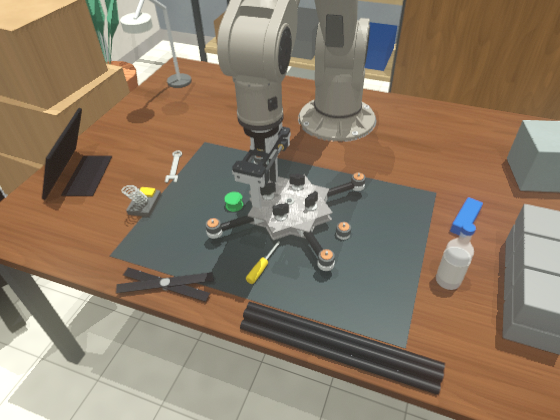

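View pics/wrist0.png

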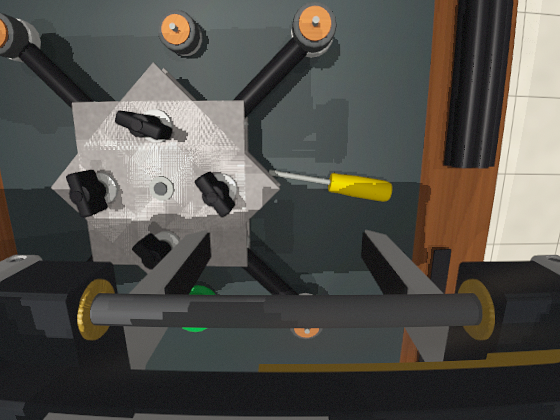

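The scene picture shows the hub under the gripper. The wrist picture has image right = +x and up = +y. The hub centre is near pixel (160,188), with knobs at (213,193) for +x by the driver, (143,125) for +y by the motor, (87,193) for -x and (152,250) for -y. I'll look again from directly above.

```bash
cat > h.py <<'E'
from rig import ctrl,capture,get_calibration
import cv2,numpy as np
def world(px,cal,d=None,z=None):
    """pixels (N,2) to world points, by depth along the axis or on plane z"""
    K=cal["intrinsics"];k=cal["k1"]
    q=(np.asarray(px,float)-[K[0,2],K[1,2]])/[K[0,0],K[1,1]]
    s=q.copy()
    for _ in range(8): s=q/(1+k*(s**2).sum(1,keepdims=True))
    r=np.c_[s,np.ones(len(s))]
    T=cal["world_to_cam"];R=T[:3,:3];o=-R.T@T[:3,3]
    v=r@R
    t=np.asarray(d) if d is not None else (z-o[2])/v[:,2]
    return o+v*t[:,None]
E
cat > look.py <<'E'
from h import *
def look(name,save=True):
    cal=get_calibration("wrist");p,d=capture("wrist")
    cv2.imwrite(f"pics/{name}.png",p[:,:,::-1])
    yy,xx=np.mgrid[:420,:560]
    W=world(np.c_[xx.ravel(),yy.ravel()],cal,d=d.ravel()).reshape(420,560,3)
    top=((p.max(2)<75)&(d>0)&(W[...,2]>92)&(W[...,2]<114)).astype(np.uint8)
    top=cv2.morphologyEx(top,cv2.MORPH_OPEN,np.ones((3,3)))
    out=[]
    for c in cv2.findContours(top,cv2.RETR_EXTERNAL,cv2.CHAIN_APPROX_NONE)[0]:
        if cv2.contourArea(c)<150: continue
        w=world(c[:,0,:],cal,z=106.)[:,:2].astype(np.float32)
        (cx,cy),_,_=r=cv2.minAreaRect(w);b=cv2.boxPoints(r)
        e=[b[1]-b[0],b[2]-b[1]];e=sorted(e,key=np.linalg.norm)
        out.append((cx,cy,np.arctan2(e[1][1],e[1][0])%np.pi,np.linalg.norm(e[1]),np.linalg.norm(e[0]),*c[:,0].mean(0)))
        zs=W[...,2][top>0]
    print(name,"medz",np.median(zs));print(np.round(out,2));return out
E
python3 - <<'E'
from look import *
t0=ctrl.state()["time"];R=np.array([[0,1,0],[1,0,0],[0,0,-1.]])
ctrl.reach([543,-62,230],R);s=ctrl.state();print(s["time"]-t0,np.round(s["joints"],3))
look("w1")
q=np.array(s["joints"]);R0=np.array(s["eef_rot"]);p0=np.array(s["position"])
t=s["time"];q2=q.copy();q2[6]+=0.05;ctrl.movej(q2.tolist());s=ctrl.state()
print("dt",s["time"]-t,np.array(s["position"])-p0,np.arctan2(s["eef_rot"][1][0],s["eef_rot"][0][0])-np.arctan2(R0[1,0],R0[0,0]),s["wrist_torque"])
E
```

```text
0.6417 [-0.082  0.192  0.09   1.871 -0.02   1.078  0.015]
w1 medz 105.01903208562226
[[540.98 -54.46   2.35  43.18  19.43 282.54 192.16]
 [605.73   8.15   2.43  42.21  21.33 349.17 128.76]
 [551.15  70.37   2.89  24.26  21.71 292.61  61.93]]
dt 0.30000000000000004 [ 0.48529173  0.49316396 -0.4887277 ] 0.04967912334952862 [-0.02734936  0.00819862 -0.0134336 ]
```

View pics/w1.png

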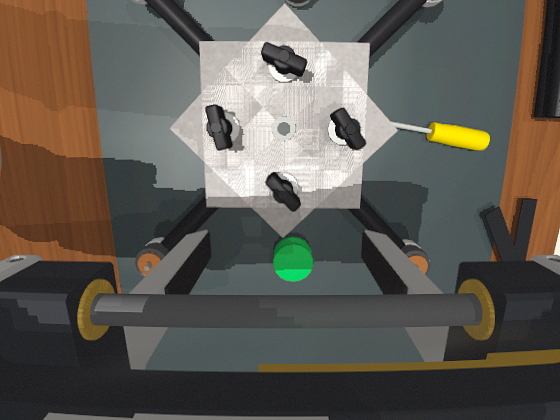

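Knobs in the picture: +x (349,130), +y (284,60), -x (219,127), -y (284,191), hub centre (284,128). The depth mask cut some of the bars off, so I'll redo this on the same picture with colour only.

```bash
cat > loc.py <<'E'
from h import *
def loc(img,cal):
    """img RGB -> {knob:(x,y,bar heading)}"""
    plate=cv2.inRange(img,(95,95,95),(255,255,255)); n,L,st,_=cv2.connectedComponentsWithStats(plate[:235])
    i=1+np.argmax(st[1:,4]); m=(L==i).astype(np.uint8)
    hull=np.zeros_like(m); cs=max(cv2.findContours(m,0,2)[0],key=cv2.contourArea); cv2.fillPoly(hull,[cv2.convexHull(cs)],1)
    hull=cv2.erode(hull,np.ones((9,9)))
    dark=((img[:235].max(2)<60)&(hull>0)).astype(np.uint8); dark=cv2.morphologyEx(dark,cv2.MORPH_OPEN,np.ones((3,3)))
    out=[]
    for c in cv2.findContours(dark,0,cv2.CHAIN_APPROX_NONE)[0]:
        if cv2.contourArea(c)<250: continue
        w=world(c[:,0,:],cal,z=104.)[:,:2].astype(np.float32)
        r=cv2.minAreaRect(w);b=cv2.boxPoints(r);e=sorted([b[1]-b[0],b[2]-b[1]],key=np.linalg.norm)
        out.append((*r[0],np.arctan2(e[1][1],e[1][0])%np.pi,np.linalg.norm(e[1]),np.linalg.norm(e[0]),*c[:,0].mean(0)))
    return np.array(out)
E
python3 - <<'E'
from loc import *
# pose of the camera when w1 was taken: offset from present only by the 0.05 rad turn; rebuild from the first view's calibration
cal=get_calibration("wrist"); T=cal["world_to_cam"]; s=ctrl.state()
q=np.array(s["joints"]);q[6]-=0.05;ctrl.movej(q.tolist());cal=get_calibration("wrist")
p=cv2.imread("pics/w1.png")[:,:,::-1]; o=loc(p,cal); print(np.round(o,2))
print("hub centre px->",world([[284,128]],cal,z=61.))
E
```

```text
[[545.5  -58.29   2.54  31.74  16.85 286.04 197.96]
 [604.84   9.01   2.43  43.66  21.94 347.56 130.84]
 [455.46 108.28   2.35  55.29  10.17 187.7   19.34]
 [440.2  102.37   2.35  65.27  10.91 171.52  23.79]]
hub centre px-> [[542.97299509  10.49931699  61.        ]]
```

```bash
cat > loc.py <<'E'
from h import *
def loc(img,cal,hub=(543,10.5),thr=80):
    yy,xx=np.mgrid[:420,:560]
    W=world(np.c_[xx.ravel(),yy.ravel()],cal,z=104.)[:,:2].reshape(420,560,2)-hub
    r=np.hypot(W[...,0],W[...,1])
    dark=((img.max(2)<thr)&(r<95)&(r>20)&(yy<232)).astype(np.uint8); dark=cv2.morphologyEx(dark,cv2.MORPH_OPEN,np.ones((4,4)))
    cv2.imwrite("pics/mask.png",dark*255); out=[]
    for c in cv2.findContours(dark,0,cv2.CHAIN_APPROX_NONE)[0]:
        if cv2.contourArea(c)<150: continue
        w=world(c[:,0,:],cal,z=104.)[:,:2].astype(np.float32)
        r=cv2.minAreaRect(w);b=cv2.boxPoints(r);e=sorted([b[1]-b[0],b[2]-b[1]],key=np.linalg.norm)
        out.append((*r[0],np.arctan2(e[1][1],e[1][0])%np.pi,np.linalg.norm(e[1]),np.linalg.norm(e[0]),*c[:,0].mean(0)))
    return np.array(out)
E
python3 - <<'E'
from loc import *
cal=get_calibration("wrist"); p=cv2.imread("pics/w1.png")[:,:,::-1]
for t in (60,80,95): print(t,np.round(loc(p,cal,thr=t),2))
a=cv2.resize(p[30:225,180:390],None,fx=2.8,fy=2.8,interpolation=0)[:,:,::-1]
m=cv2.imread("pics/mask.png")[30:225,180:390]; cv2.imwrite("pics/crop.png",a)
E
```

```text
60 [[546.86 -59.56   2.54  30.95  16.87 287.27 199.13]
 [613.54   3.9    1.58  27.68  17.95 355.42 135.18]]
80 [[543.05 -53.94   2.24  44.91  21.81 282.89 190.28]
 [486.69   2.83   1.53  27.97  11.83 226.76 136.31]
 [606.33   8.11   2.43  44.39  22.64 347.25 127.91]
 [546.16  70.93   2.98  37.59  24.35 289.67  61.13]]
95 [[543.04 -53.9    2.09  45.1   22.07 284.09 192.63]
 [606.33   8.08   2.4   44.38  22.68 348.55 129.45]
 [481.17   9.55   1.59  41.03  23.7  218.98 125.92]
 [544.02  71.37   2.97  41.95  24.52 282.81  60.34]]
```

View pics/crop.png

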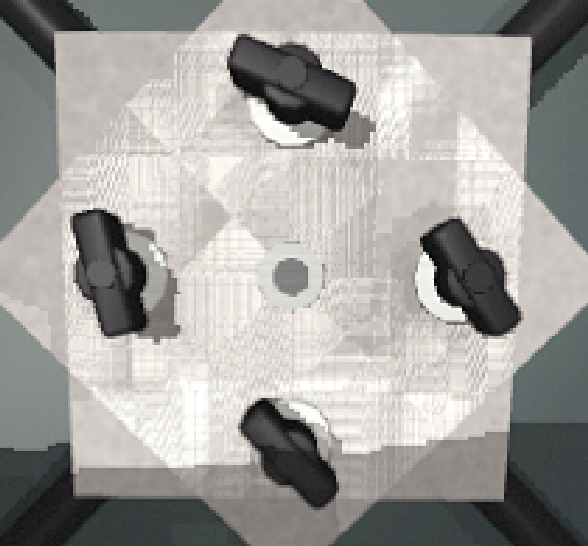

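The crop shows the four bars clearly, with axis caps at crop pixels (483,276), (291,73), (103,275) and (288,458). I'll cast the caps and bar ends to z=106 and check them against the 65 mm ring.

Run:
```python
from h import *
import json
cal=get_calibration("wrist")
cr={1:[(483,276),(440,230),(505,322)],2:[(291,73),(237,55),(348,102)],3:[(103,275),(92,217),(123,325)],4:[(288,458),(258,410),(318,497)]}
P={};A={}
for k,v in cr.items():
    w=world(np.array(v)/2.8+[179.8,29.8],cal,z=106.)
    e=w[1]-w[2];P[k]=w[0,:2];A[k]=np.arctan2(e[1],e[0])%np.pi
    print(k,np.round(w[0],1),np.round((w[1]+w[2])[:2]/2,1),round(A[k],3),np.linalg.norm(e).round(1))
c=sum(P.values())/4; ph=[np.arctan2(*(P[k]-c)[::-1])-(k-1)*np.pi/2 for k in P]
ph=(np.array(ph)+np.pi)%(2*np.pi)-np.pi; yaw=ph.mean()
print(c,ph,[np.linalg.norm(P[k]-c).round(1) for k in P])
T={k:[*(c+65*np.array([np.cos(yaw+(k-1)*np.pi/2),np.sin(yaw+(k-1)*np.pi/2)])),A[k]] for k in P}
print({k:np.round(v,2).tolist() for k,v in T.items()}); json.dump(T,open("knobs.json","w"))
print(ctrl.state()["time"])
```

```text
1 [608.9   9.8 106. ] [605.4   9.6] 2.229 38.9
2 [543.   74.9 106. ] [543.6  73.2] 2.76 39.3
3 [478.3  10.1 106. ] [480.   11.3] 1.816 37.4
4 [541.8 -54.  106. ] [541.9 -52.5] 2.165 38.3
[542.99189614  10.22119059] [-6.37251011e-03  1.66381074e-06  1.20722747e-03 -1.93000349e-02] [np.float64(65.9), np.float64(64.7), np.float64(64.7), np.float64(64.2)]
{1: [607.99, 9.82, 2.23], 2: [543.39, 75.22, 2.76], 3: [477.99, 10.62, 1.82], 4: [542.59, -54.78, 2.16]}
1.2917
```

```bash
cat > turn.py <<'E'
from h import *
import json
T={int(k):v for k,v in json.load(open("knobs.json")).items()}
def Rz(a): c,s=np.cos(a),np.sin(a); return np.array([[c,s,0],[s,-c,0],[0,0,-1.]])
def read():
    M=[];
    for _ in range(3):
        ctrl.dwell(0.015); s=ctrl.state(); M.append(s["wrist_torque"][2])
    R=s["eef_rot"]
    return np.mean(M),np.arctan2(R[1][0],R[0][0])%(2*np.pi),s
def turn(d):
    q=np.array(ctrl.state()["joints"]) if turn.q is None else turn.q
    q=q.copy(); q[6]-=d; ctrl.movej(q.tolist()); turn.q=q
turn.q=None
def grasp(k,a=None):
    x,y,h=T[k]; h=h if a is None else a
    ctrl.reach([x,y,130],Rz(h)); ctrl.movel([x,y,78],rate=120)
    ctrl.dwell(0.1); b=read()[0]; ctrl.move_gripper(0,58); turn.q=None
    t,h,s=read(); print(f"knob {k} grip w={s['grip_width']:.1f} F={s['grip_force']:.0f} bias={b:.3f} t={t-b:.3f} h={h:.3f} lat={np.round(s['contact_force'],1)} j7={s['joints'][6]:.2f}")
    turn.q=ctrl.inverse_kinematics(list(s['position']),s['eef_rot']) and np.array(s['joints'])
    return b,h
def release(k,h):
    ctrl.move_gripper(40); p=ctrl.state()["position"]; ctrl.movel([p[0],p[1],128],rate=150)
    T[k][2]=h; json.dump(T,open("knobs.json","w")); print("t=",round(ctrl.state()["time"],2))
def rd(b,h0,log):
    t,h,s=read(); log.append((round(h0-h,3),round(t-b,3))); return t-b,h0-h,s
def pass1(k):
    b,h0=grasp(k); log=[]; tau=0; ang=0
    while tau<0.235:
        if ang>1.15: print("STOP no bite",log); return False
        p=(ang,tau); turn(0.09 if tau<0.06 else min(0.09,max(0.025,(0.26-tau)/2))); tau,ang,s=rd(b,h0,log)
    bite=p[0]+(ang-p[0])*min(1,(0.245-p[1])/(tau-p[1])) if tau>0.245 else ang
    while ang<bite+0.13 and tau<0.36:
        turn(min(0.08,bite+0.14-ang)); tau,ang,s=rd(b,h0,log)
    print(log,"slid",round(ang-bite,3),"lat",np.round(s["contact_force"],1))
    release(k,h0-ang-0.12); return True
def pass2(k):
    b,h0=grasp(k); log=[]; tau=0; ang=0
    while tau<0.63:
        if ang>1.2: print("STOP",log); return False
        turn(0.10 if tau<0.33 else 0.07 if tau<0.5 else max(0.015,min(0.07,(0.655-tau)/0.85))); tau,ang,s=rd(b,h0,log)
    ctrl.dwell(0.15); tau,ang,s=rd(b,h0,log)
    print(log,"lat",np.round(s["contact_force"],1))
    release(k,h0-ang-tau/2); return True
E
python3 - <<'E'
from turn import *
ctrl.move_gripper(40); print(pass1(1))
E
```

```text
knob 1 grip w=12.6 F=59 bias=0.006 t=0.007 h=2.228 lat=[-7.2 -5.   9.6] j7=0.52Traceback (most recent call last):
  File "<stdin>", line 2, in <module>
  File "turn.py", line 28, in pass1
    b,h0=grasp(k); log=[]; tau=0; ang=0
         ~~~~~^^^
  File "turn.py", line 20, in grasp
    turn.q=ctrl.inverse_kinematics(list(s['position']),s['eef_rot']) and np.array(s['joints'])
           ^^^^^^^^^^^^^^^^^^^^^^^^^^^^^^^^^^^^^^^^^^^^^^^^^^^^^^^^^^^^^^^^^^^^^^^^^^^^^^^^^^^
ValueError: The truth value of an array with more than one element is ambiguous. Use a.any() or a.all()
```

```bash
python3 - <<'E'
s=open("turn.py").read()
s=s.replace("ctrl.inverse_kinematics(list(s['position']),s['eef_rot']) and np.array(s['joints'])","np.array(s['joints'])")
s=s.replace("def pass1(k):\n    b,h0=grasp(k)","def pass1(k,g=None):\n    b,h0=g or grasp(k)")
open("turn.py","w").write(s)
E
python3 - <<'E'
from turn import *
print(pass1(1,(0.006,2.228)))
E
```

```text
[(np.float64(0.087), np.float64(-0.017)), (np.float64(0.177), np.float64(0.003)), (np.float64(0.267), np.float64(-0.017)), (np.float64(0.357), np.float64(0.01)), (np.float64(0.447), np.float64(-0.004)), (np.float64(0.537), np.float64(0.001)), (np.float64(0.628), np.float64(-0.005)), (np.float64(0.717), np.float64(0.121)), (np.float64(0.787), np.float64(0.22)), (np.float64(0.812), np.float64(0.276)), (np.float64(0.892), np.float64(0.267)), (np.float64(0.937), np.float64(0.281))] slid 0.14 lat [-9.7 -1.8 10. ]
t= 8.88
True
```

Clear signature: slack to about 0.66 rad, wind-up, then a plateau at 0.27 N m. Next are knobs 3, 2 and 4.

Run:
```python
from turn import *
for k in (3,2,4):
    if not pass1(k): break
```

```text
knob 3 grip w=12.9 F=58 bias=-0.042 t=0.056 h=1.816 lat=[-9.7 -2.6 13. ] j7=0.03
[(np.float64(0.09), np.float64(0.059)), (np.float64(0.18), np.float64(0.053)), (np.float64(0.27), np.float64(0.038)), (np.float64(0.36), np.float64(0.036)), (np.float64(0.45), np.float64(0.056)), (np.float64(0.539), np.float64(0.231)), (np.float64(0.564), np.float64(0.265)), (np.float64(0.644), np.float64(0.268)), (np.float64(0.69), np.float64(0.313))] slid 0.14 lat [-5.5 -0.6  8.7]
t= 14.59
knob 2 grip w=12.9 F=58 bias=0.013 t=0.034 h=2.760 lat=[-2.  -3.1  5. ] j7=0.74
[(np.float64(0.087), np.float64(-0.001)), (np.float64(0.176), np.float64(-0.019)), (np.float64(0.267), np.float64(0.011)), (np.float64(0.357), np.float64(0.009)), (np.float64(0.447), np.float64(0.02)), (np.float64(0.537), np.float64(-0.002)), (np.float64(0.627), np.float64(0.023)), (np.float64(0.717), np.float64(0.032)), (np.float64(0.807), np.float64(0.195)), (np.float64(0.839), np.float64(0.26)), (np.float64(0.919), np.float64(0.239)), (np.float64(0.972), np.float64(0.282))] slid 0.14 lat [-9.1 -7.7 10.8]
t= 21.95
knob 4 grip w=12.1 F=59 bias=-0.008 t=0.041 h=2.164 lat=[-9.9 -3.2 11. ] j7=0.37
[(np.float64(0.088), np.float64(-0.02)), (np.float64(0.178), np.float64(-0.001)), (np.float64(0.268), np.float64(0.048)), (np.float64(0.357), np.float64(0.218)), (np.float64(0.382), np.float64(0.249)), (np.float64(0.462), np.float64(0.254)), (np.float64(0.519), np.float64(0.259))] slid 0.14 lat [-4.8 -0.8  8.2]
t= 27.13
```

All four have bitten. On the second pass I'll average the torque over more readings. Knob 1 goes first.

```bash
sed -i 's/range(3)/range(10)/' turn.py
python3 - <<'E'
from turn import *
print(pass2(1))
E
```

```text
knob 1 grip w=13.8 F=59 bias=0.009 t=0.250 h=1.172 lat=[-8.1  4.8  8.1] j7=-0.70
[(np.float64(0.098), np.float64(0.263)), (np.float64(0.196), np.float64(0.306)), (np.float64(0.297), np.float64(0.465)), (np.float64(0.368), np.float64(0.513)), (np.float64(0.438), np.float64(0.582)), (np.float64(0.508), np.float64(0.631)), (np.float64(0.509), np.float64(0.635))] lat [ 4.6 -3.3  4.7]
t= 33.22
True
```

Run:
```python
from turn import *
for k in (3,2,4):
    if not pass2(k): break
```

```text
knob 3 grip w=13.4 F=57 bias=0.015 t=0.237 h=1.008 lat=[-7.9  8.3  8.9] j7=-0.91
[(np.float64(0.097), np.float64(0.252)), (np.float64(0.197), np.float64(0.279)), (np.float64(0.295), np.float64(0.359)), (np.float64(0.365), np.float64(0.452)), (np.float64(0.434), np.float64(0.51)), (np.float64(0.504), np.float64(0.562)), (np.float64(0.574), np.float64(0.618)), (np.float64(0.617), np.float64(0.669)), (np.float64(0.617), np.float64(0.636))] lat [ 0.5 -2.3  5.2]
t= 40.08
knob 2 grip w=13.7 F=58 bias=-0.004 t=0.278 h=1.669 lat=[-11.7   1.   10.6] j7=-0.49
[(np.float64(0.097), np.float64(0.287)), (np.float64(0.197), np.float64(0.286)), (np.float64(0.297), np.float64(0.415)), (np.float64(0.367), np.float64(0.517)), (np.float64(0.437), np.float64(0.565)), (np.float64(0.507), np.float64(0.614)), (np.float64(0.555), np.float64(0.655)), (np.float64(0.555), np.float64(0.667))] lat [-3.3  0.   5.5]
t= 46.98
knob 4 grip w=14.0 F=59 bias=-0.001 t=0.273 h=1.526 lat=[-11.9   3.9  12.4] j7=-0.42
[(np.float64(0.099), np.float64(0.267)), (np.float64(0.199), np.float64(0.365)), (np.float64(0.269), np.float64(0.47)), (np.float64(0.339), np.float64(0.528)), (np.float64(0.409), np.float64(0.581)), (np.float64(0.479), np.float64(0.607)), (np.float64(0.536), np.float64(0.658)), (np.float64(0.535), np.float64(0.666))] lat [-2.4  0.1  4.8]
t= 53.54
```

Run:
```python
from turn import *
p=ctrl.state()["position"]; ctrl.movel([p[0],p[1],200]); print(ctrl.state()["contact_force"]); print(ctrl.sign_off(),ctrl.state()["time"])
```

```text
[ 0.63937327  0.29205466 -0.19207022]
the job is handed in; nothing more can be done
the job is handed in; nothing more can be done
```

All four knobs had bitten by the end of the first pass and were tightened home on the second, in star order 1-3-2-4 both times. Final torques read 0.64, 0.64, 0.67 and 0.67 N m in that order; I let go, raised the gripper clear and handed in at about 54 s, without a closing camera check of the loose items.

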